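Load the shuttle kiln with drip rings boxed rim to rim

ROBOT

A 6-joint arm with a two-finger parallel gripper is mounted at the origin on the work surface. World frame = base frame: x ahead of the robot, y to its left, z up, the work surface at z = 0. Lengths are in m, angles in rad, forces in N, time in s.
With the tool pointing down it reaches from about 0.3 to 0.775 m from the base axis. Payload 14.6 kg.
Tool frame: the origin (TCP) lies on the centre line of the jaws, within the pads' length; the fingertips stand 14 mm ahead of it and the grasp point (between the pads) lies 5 mm behind it; x points along the fingers, y is the direction in which the jaws open and shut, and the axes are right-handed (so a half turn about x gives the same grasp; the last joint's range is limited). The gripper opens to 94 mm and grips with 3 to 60 N. Pads are 16 mm wide; open, the fingers measure 119 mm over their backs; the gripper's body (75 mm by 177 mm) begins 78 mm behind the grasp point.
Start: joints at [1.262, 0.3, 1.521, -0, 1.321, -0.067], TCP at [0.132, 0.534, 0.219] pointing down, gripper open.
Joint ranges: [-3.03, 3.03], [-0.79, 2.21], [0.23, 2.52], [-1.04, 4.18], [0, 3.07], [-2.55, 2.55]. Speed limits (rad/s): [2.22, 2.22, 2.57, 3.14, 3.14, 3.14].

INTERFACE

Orientations are given as [roll, pitch, yaw] about the fixed x, y, z axes, in that order (R = Rz(yaw) Ry(pitch) Rx(roll)).
In Python, from station import * gives the robot as it stands. The module is installed in compiled form; this text tells all that it offers.
- The arm moves only by the shell command python3 -m handwheel 'ROWS' [FORCE]. ROWS is JSON, a list of rows, each a list of 3 entries, a list of its own where there are three numbers: the shift along the tool's x, y, z in mm, then the turn about the tool's x in rad, then the gripper command: -1 is fully open, 1 is shut, values between are in proportion. In form: [[[dx, dy, dz], spin, gripper], ...]. A call has exactly 5 rows; each row is the pose to reach, as a shift and turn from the pose measured when the call began, along the tool's axes at that moment; what a row does not reach only later rows make up. A row lasts 1/10 s, in which the tool goes at most 50 mm and 8.59 degrees, less where a joint would pass 70% of its speed; a pose out of reach is approached as far as the arm can. A call with a gripper value outside its range is refused whole. The fingers move at their own pace and stop on an object; FORCE is the grip in N (left out, the last holds). Time passes only in rows, so rows that repeat a pose let the fingers close, or fill a call up. It gives the time, the measured TCP pose, the force and the opening at its end, in the units of the state.
- get_obs(): the state, without advancing time (a new reading comes with each control period).
- camera(name): name is "scene" or "top" or "wrist"; returns (picture, depth): 420x560x3 uint8, blue, green, red; 420x560 float32, m along the optical axis (not along the pixel's ray), 0 where there is no reading.
- camera_info(name): a dict with "fx", "fy", "cx", "cy" (pixels), "k1" (the pictures are not rectified: a ray, as slopes to the right and down, at radius r is drawn at 1 + k1 r^2 times it, then the intrinsics apply), "extrinsics" (4x4, takes a point from camera to world coordinates). Camera axes: x right, y down, z forward; pixel columns grow to the right and rows downward; lengths in m; the calibration is good to about 2 mm. A picture is of the moment at which its call begins: read the wrist's pose just before it. camera_info takes no time and is no camera call; for the wrist camera it gives the pose at the moment of the call.
- hand_in(): hands the job in, once; it reports no verdict.
The state is a dict: "time_s": time; "qpos": joint angles; "joint_vel": joint speeds; "tau": joint torques, N m; "ee_pos": TCP position; "eef_rot": TCP orientation; "force": force on the tool from outside, world axes, zero at the start; "moment": the same for the moment, N m; "grip_width": finger opening in m.
Only numpy, scipy, OpenCV 4.12 (cv2) and the standard library are available. Lean on these libraries where they do the work, as an engineer would, in place of code of your own. Each camera call takes 0.05 s, during which the arm holds its last target. There are 200 camera calls.

TASK

Load the little shuttle kiln for a bisque firing: draw its car right out to the stop, thread every candle drip ring from the table onto the car's two upright rods, at most three to a rod, so that each ring lies the opposite way up to the one beneath it (rim to rim, foot to foot, never two nested the same way), then push the car fully home so that its door is shut. Either way up may go at the bottom. Leave the other things on the table where they are.

Things in the scene. Friction and masses are not known exactly. Their poses are not given: they have to be found in the camera images.
- ring_a_centre (a point): conical clay dish, 62 mm over the rim, 18 mm high, 26 mm hole through it, 64 to 104 g. Rim: upright outside for 8 mm, then tapering to an upright foot collar 40 mm across, 6 mm high. Inside blue, outside and foot grey. Point at its centre; z from foot to rim. Starts lying dish up, foot on the table (z up), so it shows blue from above. May be absent. 2 or 3 rings lie each way up.
- ring_b_centre (a point): another drip ring, the same as ring_a. Starts lying dish up, foot on the table (z up), so it shows blue from above. May be absent.
- ring_c_centre (a point): another drip ring, the same as ring_a. Starts lying dish up, foot on the table (z up), so it shows blue from above. May be absent.
- ring_d_centre (a point): conical clay dish, 62 mm over the rim, 18 mm high, 26 mm hole through it, 64 to 104 g. Rim: upright outside for 8 mm, then tapering to an upright foot collar 40 mm across, 6 mm high. Inside blue, outside and foot grey. Point at its centre; z from foot to rim. Starts lying dish down, rim on the table (z down), so it shows a grey cone from above. May be absent.
- ring_e_centre (a point): another drip ring, the same as ring_d. Starts lying dish down, rim on the table (z down), so it shows a grey cone from above. May be absent.
- ring_f_centre (a point): another drip ring, the same as ring_d. Starts lying dish down, rim on the table (z down), so it shows a grey cone from above. May be absent.
- rod_near (a point): foot of the white stacking rod nearer the robot, on its axis where it stands on the flat deck of the kiln car; its lowest ring rests on the deck here. z up, y along the rails into the kiln. Rod 20 mm thick, 58 mm tall, the top 8 mm tapered to a 10 mm nose: room for three rings. With the car out there are 104 mm free to the inside of the car's door (-y) and 130 mm to the kiln's face (+y)
- rod_far (a point): the same for the other, equal rod, 110 mm from rod_near along its x (stacks on the two rods leave 48 mm between them)
- car_bar (a point): middle of the dark wooden pull bar on the outside of the car's door: level, 120 mm long (its x), 14 mm thick, 155 mm above the table, 66 mm out from the door's face; the door's top is 20 mm higher. y points along the rails into the kiln. Nothing stands above it; the kiln's face (280 mm high) is 97 mm beyond it in +y when the car is home. It moves with the car
- car (a joint): travel of the kiln car on its rails, m: 0 fully home with its door shut, 0.26 right out at its stop. Starts partly out (0.03 to 0.13), needs about 4 N, stays where left. The kiln on the robot's left is 360 mm wide, 400 deep, 280 high with a controller on its roof (to 365); mouth 208 wide, 165 high
- bowl_mid (a point): small shallow pinch bowl, pinkish fired clay, 74 mm across, 34 mm high, standing among the rings (this point: its middle); not part of the job
- stamp_mid (a point): turned wooden clay stamp like a small chess pawn, 42 mm across, 55 mm high, standing among the rings (its middle); not part of the job
- mug_mid (a point): grey clay mug with a handle, 82 mm across, 90 mm high, beyond the rings (its middle); not part of the job
- glaze_jar_mid (a point): glaze jar with a blue cap, 72 mm across, 85 mm high, beyond the rings (its middle); not part of the job
- brush_mid (a point): brush about 190 mm long lying on the table near the robot (middle of its length); not part of the job
- knife_mid (a point): wooden-handled palette knife about 200 mm long lying on the table to the right of the rings (middle of its length); not part of the job
Things that resemble listed ones, but are neither listed nor needed, are in the scene too. Leave any pink or red look-alike of the part that bears ring_a_centre alone. What is shaped like the part that bears ring_f_centre but green or turquoise is not meant.

How it is judged:
On the way, in this order (a step that is already met when the one before it is completed fails the run):
1. the kiln car is drawn right out to its stop (within 6 mm) (value of joint car above 0.254 m), for 0.2 s.
2. with the car still out in the open, every ring present is threaded on one of its rods, lying flat, each the opposite way up to the one beneath it (value of joint car above 0.2 m and (horizontal distance between ring_a_centre and rod_near below 0.008 m or horizontal distance between ring_a_centre and rod_far below 0.008 m) and z of ring_a_centre in the frame of rod_near between 0.004 and 0.052 m and angle between the z axis of each of ring_a_centre, ring_b_centre, ring_c_centre, ring_d_centre, ring_e_centre, ring_f_centre and the z axis of rod_near, either way round below 0.15 rad and (horizontal distance between ring_b_centre and rod_near below 0.008 m or horizontal distance between ring_b_centre and rod_far below 0.008 m) and z of ring_b_centre in the frame of rod_near between 0.004 and 0.052 m and (horizontal distance between ring_c_centre and rod_near below 0.008 m or horizontal distance between ring_c_centre and rod_far below 0.008 m) and z of ring_c_centre in the frame of rod_near between 0.004 and 0.052 m and (horizontal distance between ring_d_centre and rod_near below 0.008 m or horizontal distance between ring_d_centre and rod_far below 0.008 m) and z of ring_d_centre in the frame of rod_near between 0.004 and 0.052 m and (horizontal distance between ring_e_centre and rod_near below 0.008 m or horizontal distance between ring_e_centre and rod_far below 0.008 m) and z of ring_e_centre in the frame of rod_near between 0.004 and 0.052 m and (horizontal distance between ring_f_centre and rod_near below 0.008 m or horizontal distance between ring_f_centre and rod_far below 0.008 m) and z of ring_f_centre in the frame of rod_near between 0.004 and 0.052 m and distance between ring_a_centre and ring_b_centre above 0.0155 m and distance between each of ring_a_centre, ring_b_centre and ring_c_centre above 0.0155 m and distance between each of ring_a_centre, ring_b_centre, ring_c_centre and ring_d_centre above 0.0155 m and distance between each of ring_a_centre, ring_b_centre, ring_c_centre, ring_d_centre and ring_e_centre above 0.0155 m and distance between each of ring_a_centre, ring_b_centre, ring_c_centre, ring_d_centre, ring_e_centre and ring_f_centre above 0.0155 m), for 0.3 s.
At the end, for the whole second after the job is handed in: The car is within 6 mm of fully home; every ring is at rest on a rod, flat within 8 degrees, within 8 mm of its axis, its centre 4 to 52 mm above the deck; no two ring centres within 15.5 mm (opposite neighbours are 18 mm apart, two lying the same way nest at 12.5 mm) (value of joint car below 0.006 m and (horizontal distance between ring_a_centre and rod_near below 0.008 m or horizontal distance between ring_a_centre and rod_far below 0.008 m) and z of ring_a_centre in the frame of rod_near between 0.004 and 0.052 m and angle between the z axis of each of ring_a_centre, ring_b_centre, ring_c_centre, ring_d_centre, ring_e_centre, ring_f_centre and the z axis of rod_near, either way round below 0.15 rad and (horizontal distance between ring_b_centre and rod_near below 0.008 m or horizontal distance between ring_b_centre and rod_far below 0.008 m) and z of ring_b_centre in the frame of rod_near between 0.004 and 0.052 m and (horizontal distance between ring_c_centre and rod_near below 0.008 m or horizontal distance between ring_c_centre and rod_far below 0.008 m) and z of ring_c_centre in the frame of rod_near between 0.004 and 0.052 m and (horizontal distance between ring_d_centre and rod_near below 0.008 m or horizontal distance between ring_d_centre and rod_far below 0.008 m) and z of ring_d_centre in the frame of rod_near between 0.004 and 0.052 m and (horizontal distance between ring_e_centre and rod_near below 0.008 m or horizontal distance between ring_e_centre and rod_far below 0.008 m) and z of ring_e_centre in the frame of rod_near between 0.004 and 0.052 m and (horizontal distance between ring_f_centre and rod_near below 0.008 m or horizontal distance between ring_f_centre and rod_far below 0.008 m) and z of ring_f_centre in the frame of rod_near between 0.004 and 0.052 m and distance between ring_a_centre and ring_b_centre above 0.0155 m and distance between each of ring_a_centre, ring_b_centre and ring_c_centre above 0.0155 m and distance between each of ring_a_centre, ring_b_centre, ring_c_centre and ring_d_centre above 0.0155 m and distance between each of ring_a_centre, ring_b_centre, ring_c_centre, ring_d_centre and ring_e_centre above 0.0155 m and distance between each of ring_a_centre, ring_b_centre, ring_c_centre, ring_d_centre, ring_e_centre and ring_f_centre above 0.0155 m and linear speed of each of ring_a, ring_b, ring_c, ring_d, ring_e, ring_f below 0.03 m/s); the robot touches nothing.
It fails at once if a thing that is not part of the job is pushed more than 60 mm from its place (distance of any of bowl_mid, stamp_mid, mug_mid, glaze_jar_mid, brush_mid, knife_mid from where it was at the start of the episode above 0.06 m).
It fails at once if the mug or the glaze jar is knocked over (angle between any of mug_mid, glaze_jar_mid's own z axis and vertical above 0.6 rad).
Of ring_a, ring_b, ring_c only 2 to 3 are there at a start; the rules pass over those that are not, and their reading is None.
Of ring_d, ring_e, ring_f only 2 to 3 are there at a start; the rules pass over those that are not, and their reading is None.
At some moment in a run one of ring_a, ring_b, ring_c, ring_d, ring_e, ring_f may be knocked a few centimetres aside while the robot is not near it.
It also fails if it takes over 210 s, if anything falls off the work surface, if the arm or the gripper's body presses on something with over 40 N, if the wrist force passes 120 N, or if a joint passes its speed limit or range.

## Working session

There is one attempt and no reset: what is moved stays moved. The work goes in short steps, Python scripts to look and compute and a shell command to move; the robot and the scene stay as the last step left them, time stands still between calls to the robot, and variables do not carry over. Pictures are saved under pics/ and viewed, about 12 in all and at most 16, crops included, and the job is handed in when it is done.

```bash
mkdir -p pics
cat > h.py <<'E'
from station import *
import numpy as np, cv2
from scipy.spatial.transform import Rotation as R
def info(n):
    i=camera_info(n); return np.array([[i['fx'],0,i['cx']],[0,i['fy'],i['cy']],[0,0,1.]]),i['k1'],np.array(i['extrinsics'])
def ray(c,uv):
    K,k1,T=c; p=cv2.undistortPoints(np.array(uv,float).reshape(-1,1,2),K,np.array([k1,0,0,0,0.])).reshape(-1,2)
    return T[:3,3],np.c_[p,np.ones(len(p))]@T[:3,:3].T
def onplane(c,uv,z):
    o,d=ray(c,uv); return o+d*((z-o[2])/d[:,2])[:,None]
def proj(c,P):
    K,k1,T=c; q=(np.array(P,float).reshape(-1,3)-T[:3,3])@T[:3,:3]
    return cv2.projectPoints(q,np.zeros(3),np.zeros(3),K,np.array([k1,0,0,0,0.]))[0].reshape(-1,2)
def cloud(c,depth):
    h,w=depth.shape; v,u=np.mgrid[:h,:w]; o,d=ray(c,np.c_[u.ravel(),v.ravel()])
    return (o+d*depth.ravel()[:,None]).reshape(h,w,3)
def shot(n):
    c=info(n); im,d=camera(n); return c,im,d
def tool():
    o=get_obs(); return np.array(o['ee_pos']),R.from_euler('xyz',o['eef_rot']).as_matrix(),o
def delta(target,yaw_dir=None):
    "shift in tool mm to world target; spin to bring tool y to the world direction angle"
    p,M,o=tool(); s=(M.T@(np.array(target)-p))*1000
    spin=None
    if yaw_dir is not None:
        v=M.T@np.array([np.cos(yaw_dir),np.sin(yaw_dir),0]); a=np.arctan2(v[2],v[1]); spin=(a+np.pi/2)%np.pi-np.pi/2
    return s.round(1),spin
E
python3 - <<'E'
from h import *
o=get_obs(); print(o)
for n in ('top','scene'):
    c,im,d=shot(n); cv2.imwrite(f'pics/{n}1.png',im); np.savez(f'{n}1.npz',im=im,d=d,K=c[0],k1=c[1],T=c[2]); print(n,c,(d>0).mean())
print(tool()[1])
E
```

```text
{'time_s': 0.0, 'qpos': array([ 1.26237524e+00,  3.00471841e-01,  1.52158048e+00,  2.85284027e-05,
        1.32068350e+00, -6.65997881e-02]), 'joint_vel': array([ 1.19457147e-03,  3.36435760e-05,  1.50648149e-03, -6.82388304e-04,
       -5.13333281e-04,  7.75399111e-04]), 'tau': array([ 2.04812983e-03, -5.31811059e+01, -3.52730048e+01,  7.09532993e-02,
        2.44644616e-02, -1.25809993e-04]), 'ee_pos': array([0.13163143, 0.53376679, 0.21888617]), 'eef_rot': array([-1.66156345,  1.56965283, -1.90339183]), 'force': array([-0.75693464,  0.02012248, -0.62908109]), 'moment': array([-0.00045612,  0.01260659,  0.03641321]), 'grip_width': 0.09411255119223595}
top (array([[475.05695833,   0.        , 279.84231089],
       [  0.        , 475.05695833, 205.21315874],
       [  0.        ,   0.        ,   1.        ]]), 0.0033918005273280536, array([[-0.01060071, -0.99224892,  0.1238132 ,  0.33957305],
       [-0.99966063,  0.00756955, -0.0249265 , -0.00462453],
       [ 0.02379608, -0.12403542, -0.99199242,  1.57272887],
       [ 0.        ,  0.        ,  0.        ,  1.        ]])) 0.995829081632653
scene (array([[477.85323001,   0.        , 278.26831433],
       [  0.        , 477.85323001, 211.24092394],
       [  0.        ,   0.        ,   1.        ]]), -0.05081192475239239, array([[ 0.8833867 ,  0.36725316, -0.29112378,  0.94678271],
       [ 0.46857362, -0.70298583,  0.53502308, -0.80204416],
       [-0.00816698, -0.60904519, -0.79309347,  1.28870483],
       [ 0.        ,  0.        ,  0.        ,  1.        ]])) 0.996109693877551
[[-3.37682713e-04  2.39428985e-01  9.70913821e-01]
 [-9.32710084e-04  9.70913378e-01 -2.39429200e-01]
 [-9.99999508e-01 -9.86432213e-04 -1.04542836e-04]]
```

View pics/top1.png

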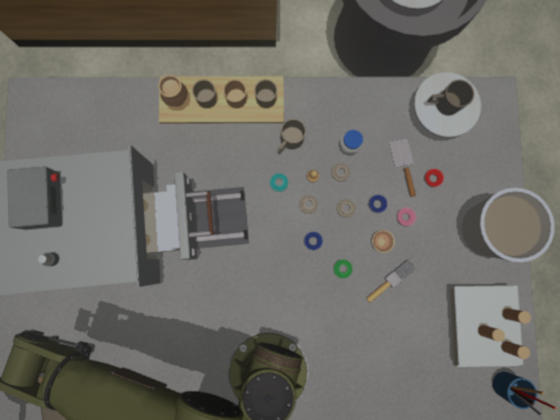

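View pics/scene1.png

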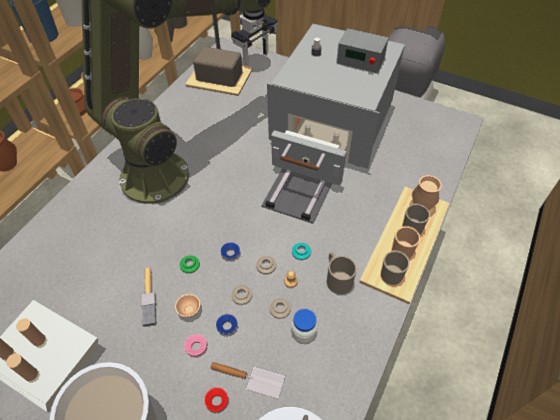

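Run:
```python
from h import *
def ld(n):
    z=np.load(n+'1.npz'); return (z['K'],float(z['k1']),z['T']),z['im'],z['d']
c,im,d=ld('top'); P=cloud(c,d); cs,ims,ds=ld('scene'); Ps=cloud(cs,ds)
for nm,u,v in [('blue1',313,241),('blue2',377,203),('g1',341,172),('g2',309,204),('g3',346,208),('teal',279,182),('green',343,268),('pink',406,216),('red',433,178),('bowl',383,241),('stamp',313,175),('mug',292,133),('jar',352,139)]:
    w=P[v-20:v+20,u-20:u+20].reshape(-1,3); c0=onplane(c,[(u,v)],0.01)[0]
    r=np.hypot(*(w-c0)[:,:2].T); k=w[(r<.04)&(w[:,2]>.006)]
    cc=(k.max(0)+k.min(0))/2; print(nm,c0[:2].round(3),cc.round(3),(k.max(0)-k.min(0)).round(3),im[v-1:v+2,u+8:u+11].mean((0,1)).round())
# bar : brown in scene near (300,160); print cloud samples
print('bar top', [P[v,u].round(3).tolist() for u,v in [(210,200),(210,212),(210,225)]])
print('bar scene',[Ps[v,u].round(3).tolist() for u,v in [(285,157),(300,160),(315,163)]])
a=cv2.resize(im[150:290,260:460],None,fx=4,fy=4,interpolation=cv2.INTER_CUBIC)[:, :800]
cv2.imwrite('pics/c1.png',cv2.convertScaleAbs(a,alpha=1.6))
b=cv2.resize(ims[110:230,240:390],None,fx=5,fy=5,interpolation=cv2.INTER_CUBIC); b2=cv2.resize(im[165:265,130:260],None,fx=3,fy=3)
cv2.imwrite('pics/c2.png',b[:600,:750])
```

```text
blue1 [ 0.415 -0.152] [ 0.414 -0.153  0.017] [0.069 0.063 0.021] [114.  89.  83.]
blue2 [ 0.54  -0.368] [ 0.543 -0.368  0.017] [0.073 0.073 0.022] [107.  75.  69.]
g1 [ 0.645 -0.25 ] [ 0.644 -0.247  0.019] [0.072 0.061 0.025] [111. 116. 120.]
g2 [ 0.538 -0.141] [ 0.54  -0.141  0.016] [0.071 0.073 0.019] [114. 119. 123.]
g3 [ 0.524 -0.264] [ 0.524 -0.263  0.016] [0.061 0.065 0.02 ] [110. 117. 121.]
teal [ 0.613 -0.042] [ 0.615 -0.041  0.016] [0.07 0.07 0.02] [122. 125.  96.]
green [ 0.326 -0.248] [ 0.324 -0.247  0.015] [0.068 0.064 0.019] [ 92. 119.  89.]
pink [ 0.495 -0.463] [ 0.49  -0.462  0.019] [0.063 0.063 0.025] [125. 112. 152.]
red [ 0.623 -0.56 ] [ 0.623 -0.563  0.019] [0.06  0.069 0.026] [ 53.  55. 149.]
bowl [ 0.413 -0.383] [ 0.413 -0.378  0.023] [0.074 0.067 0.035] [ 87. 110. 131.]
stamp [ 0.636 -0.156] [ 0.635 -0.162  0.033] [0.072 0.055 0.053] [118. 120. 121.]
mug [ 0.78  -0.088] [ 0.779 -0.087  0.051] [0.053 0.077 0.09 ] [ 92. 104. 111.]
jar [ 0.759 -0.291] [ 0.755 -0.29   0.05 ] [0.072 0.076 0.087] [139.  87.  59.]
bar top [[0.534, 0.169, 0.158], [0.497, 0.168, 0.162], [0.458, 0.167, 0.167]]
bar scene [[0.448, 0.166, 0.161], [0.471, 0.234, 0.095], [0.524, 0.242, 0.099]]
```

View pics/c1.png

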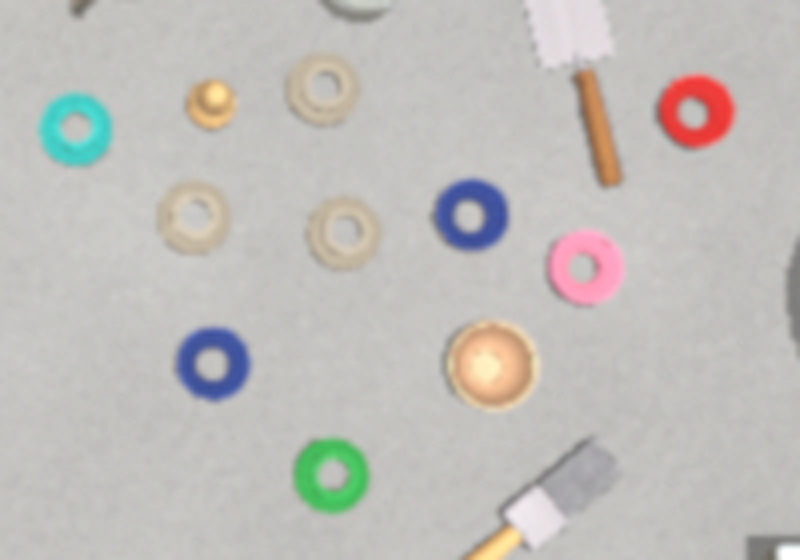

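View pics/c2.png

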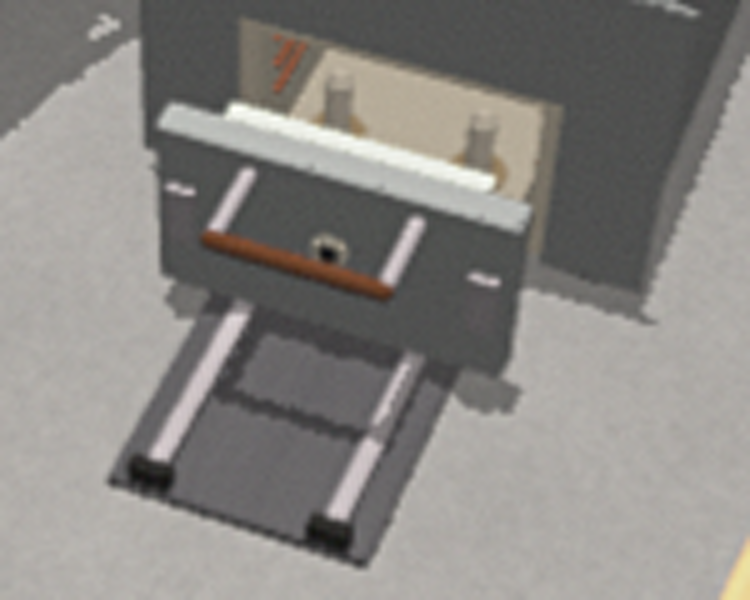

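Run:
```python
from h import *
def ld(n):
    z=np.load(n+'1.npz'); return (z['K'],float(z['k1']),z['T']),z['im'],z['d']
for n,(u0,u1,v0,v1) in [('top',(190,230,180,245)),('scene',(275,325,150,175))]:
    c,im,d=ld(n); hsv=cv2.cvtColor(im,cv2.COLOR_BGR2HSV); m=((hsv[...,0]<15)&(hsv[...,1]>110)&(hsv[...,2]>40))
    M=np.zeros_like(m);M[v0:v1,u0:u1]=m[v0:v1,u0:u1]
    v,u=np.nonzero(M); (cx,cy),s,a=cv2.minAreaRect(np.c_[u,v].astype(np.float32)); b=cv2.boxPoints(((cx,cy),s,a))
    e=sorted(((b[i]+b[(i+1)%4])/2 for i in range(4)),key=lambda q:-np.hypot(*(q-(cx,cy))))[:2]
    W=onplane(c,e+[(cx,cy)],0.158); print(n,len(u),W.round(4).tolist(),'yaw',np.degrees(np.arctan2(*(W[0]-W[1])[[1,0]])))
print(get_obs()['ee_pos'])
p=np.array([.5,.1,.25])
```

```text
top 63 [[0.5516, 0.1757, 0.158], [0.4404, 0.166, 0.158], [0.4958, 0.1708, 0.158]] yaw 4.971150290831343
scene 123 [[0.4345, 0.1637, 0.158], [0.5594, 0.1747, 0.158], [0.4976, 0.1692, 0.158]] yaw -174.98169262726375
[0.13161783 0.53381184 0.21895472]
```

```bash
python3 -m handwheel '[[[-10,-38,17],0,1],[[-20,-76,34],0,1],[[-30,-114,51],0,1],[[-30,-152,68],0,1],[[-30,-189,86],0,1]]' 20; python3 -c "
from h import *
print(delta((.38,.12,.25),np.radians(5)))"
```

```text
time_s: 0.6
ee_pos: [0.1697, 0.3281, 0.249]
eef_rot: [-1.545, 1.57, -1.787]
force: [0.4, -0.3, 0.1]
grip_width: 0.0576
(array([  -0.8, -151.8,  253.9]), np.float64(1.2422147784438313))
```

```bash
python3 -m handwheel '[[[0,-25,42],0.12,1],[[0,-50,84],0.25,1],[[0,-76,127],0.37,1],[[0,-101,169],0.5,1],[[0,-127,211],0.62,1]]'; python3 -m handwheel '[[[0,-10,15],0.12,1],[[0,-18,30],0.25,1],[[0,-25,42],0.37,1],[[0,-25,42],0.5,1],[[0,-25,42],0.62,1]]'; python3 -c "
from h import *
print(delta((.4935,.205,.25),np.radians(5)))"
```

```text
time_s: 1.1
ee_pos: [0.3453, 0.1525, 0.2493]
eef_rot: [-0.173, 1.57, -1.04]
force: [0.1, 1.6, -0.4]
grip_width: 0.0177
time_s: 1.6
ee_pos: [0.3533, 0.1039, 0.2491]
eef_rot: [-0.202, 1.57, -1.695]
force: [-1.8, -0.4, 0.3]
grip_width: 0.0004
(array([ -1. , 147.6, -89.9]), np.float64(-0.009533182263556705))
```

```bash
python3 -m handwheel '[[[0,40,-22],0,1],[[0,80,-45],0,1],[[0,115,-70],0,1],[[0,148,-90],0,1],[[0,148,-90],0,1]]'
python3 - <<'E'
from h import *
c,im,d=shot('wrist'); p,M,o=tool(); print(p,c[2][:3,3],M.T@(c[2][:3,3]-p)); cv2.imwrite('pics/w1.png',im); P=cloud(c,d)
hsv=cv2.cvtColor(im,cv2.COLOR_BGR2HSV); m=((hsv[...,0]<15)&(hsv[...,1]>110)&(hsv[...,2]>40)&(abs(P[...,2]-.158)<.02)); print(m.sum(), P[m].mean(0), P[m].min(0),P[m].max(0)); print(delta((.4935,.205,.144),np.radians(5)))
E
```

```text
time_s: 2.1
ee_pos: [0.4957, 0.2068, 0.2471]
eef_rot: [-1.171, 1.568, -2.663]
force: [0.1, 0.0, 0.1]
grip_width: 0.0003
[0.49436996 0.20576735 0.24746895] [0.48809972 0.28988146 0.41212271] [-1.64769661e-01 -1.01155420e-04 -8.41208072e-02]
1640 [0.4946893  0.17091485 0.16067954] [0.42953526 0.15964758 0.1545608 ] [0.56137582 0.18042107 0.16349562]
(array([103.5,  -0.6,   0.6]), np.float64(-0.008641776819016345))
```

View pics/w1.png

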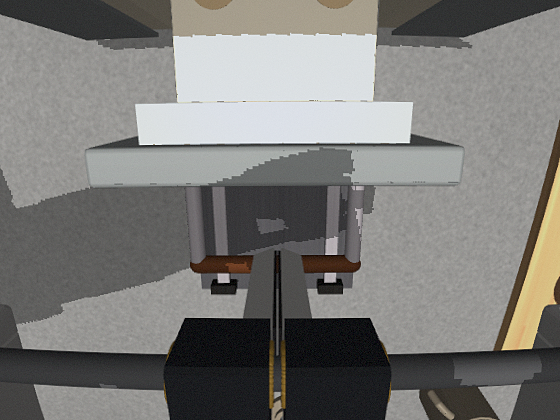

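```bash
python3 -m handwheel '[[[40,0,0],0,1],[[75,0,0],0,1],[[103,0,0],0,1],[[103,0,4],0,1],[[103,0,8],0,1]]'; python3 -m handwheel '[[[0,0,15],0,1],[[0,0,30],0,1],[[0,0,45],0,1],[[0,0,60],0,1],[[0,0,75],0,1]]';python3 -m handwheel '[[[0,0,15],0,1],[[0,0,30],0,1],[[0,0,45],0,1],[[0,0,60],0,1],[[0,0,75],0,1]]'; python3 -c "
from h import *
p,M,o=tool();print(p,M.T@o['force'])
z=np.load('top1.npz');c=(z['K'],float(z['k1']),z['T']);P=cloud(c,z['d'])
for v in (160,220,280):
  r=P[v,100:180]; k=r[abs(r[:,2]-.28)<.015]; print(v,k[-1])"
```

```text
time_s: 2.65
ee_pos: [0.4947, 0.1971, 0.1457]
eef_rot: [-1.041, 1.568, -2.533]
force: [-0.7, 0.4, -0.3]
grip_width: 0.0005
time_s: 3.15
ee_pos: [0.5013, 0.1215, 0.1476]
eef_rot: [1.635, 1.569, 0.143]
force: [3.1, 6.4, -3.2]
grip_width: 0.0008
time_s: 3.65
ee_pos: [0.5077, 0.0458, 0.1494]
eef_rot: [1.786, 1.566, 0.294]
force: [2.9, 7.5, -3.6]
grip_width: 0.0004
[0.50767612 0.04583246 0.1493759 ] [ 3.57330998  3.42831379 -7.2115568 ]
160 [0.63263354 0.37288521 0.26615045]
220 [0.46474941 0.35718406 0.26681755]
280 [0.30224251 0.34387448 0.27021432]
```

```bash
python3 -m handwheel '[[[3,0,5],0,1],[[5,0,10],0,1],[[5,0,14],0,1],[[5,0,18],0,1],[[5,0,22],0,1]]';python3 -m handwheel '[[[0,0,2],0,1],[[0,0,4],0,1],[[0,0,6],0,1],[[0,0,8],0,1],[[0,0,10],0,1]]'; python3 -c "
from h import *
p,M,o=tool();print(p,M.T@o['force'])"
```

```text
time_s: 4.15
ee_pos: [0.5096, 0.024, 0.1448]
eef_rot: [1.798, 1.565, 0.306]
force: [0.7, 4.6, 4.5]
grip_width: 0.0004
time_s: 4.65
ee_pos: [0.5098, 0.0212, 0.1448]
eef_rot: [2.808, 1.555, 1.318]
force: [-4.2, 75.8, 7.3]
grip_width: 0.0003
[0.50975168 0.02117787 0.14481301] [ -6.1609424    1.93505384 -75.95522991]
```

```bash
python3 -m handwheel '[[[0,0,-6],0,1],[[0,0,-20],0,1],[[0,0,-25],0,1],[[-30,0,-25],0,1],[[-70,0,-25],0,1]]';python3 -m handwheel '[[[-30,0,-20],0,-1],[[-60,0,-40],0,-1],[[-80,0,-60],0,-1],[[-80,0,-80],0,-1],[[-80,0,-80],0,-1]]'
python3 - <<'E'
from h import *
p,M,o=tool();print(p,M)
for n in ('top','wrist','scene'):
    c,im,d=shot(n); cv2.imwrite(f'pics/{n}2.png',im); np.savez(f'{n}2.npz',im=im,d=d,K=c[0],k1=c[1],T=c[2])
    if n=='wrist': print(c[2])
a,b=[cv2.imread(f'pics/{n}2.png') for n in ('wrist','scene')]
b=cv2.resize(b[90:300,200:400],None,fx=2,fy=2)
cv2.imwrite('pics/m2.png',cv2.resize(np.hstack([cv2.resize(a,(400,420)) if 0 else a[:,60:460],b]),(800,420)))
E
```

```text
time_s: 5.15
ee_pos: [0.5066, 0.0448, 0.2145]
eef_rot: [3.073, 1.557, 1.583]
force: [0.7, 0.4, -0.3]
grip_width: 0.0005
time_s: 5.65
ee_pos: [0.5001, 0.1246, 0.2958]
eef_rot: [3.028, 1.557, 1.539]
force: [0.8, 0.2, -0.6]
grip_width: 0.037
[0.50008654 0.12460264 0.29581447] [[ 4.31639782e-04  9.96661910e-01  8.16385355e-02]
 [ 1.34057764e-02  8.16254398e-02 -9.96572914e-01]
 [-9.99910045e-01  1.52458847e-03 -1.33257939e-02]]
[[ 0.9967418   0.0769877   0.02405577  0.49192014]
 [ 0.08063522 -0.95826495 -0.27427404  0.20423525]
 [ 0.00193607  0.27532014 -0.96135065  0.46157144]
 [ 0.          0.          0.          1.        ]]
```

View pics/m2.png

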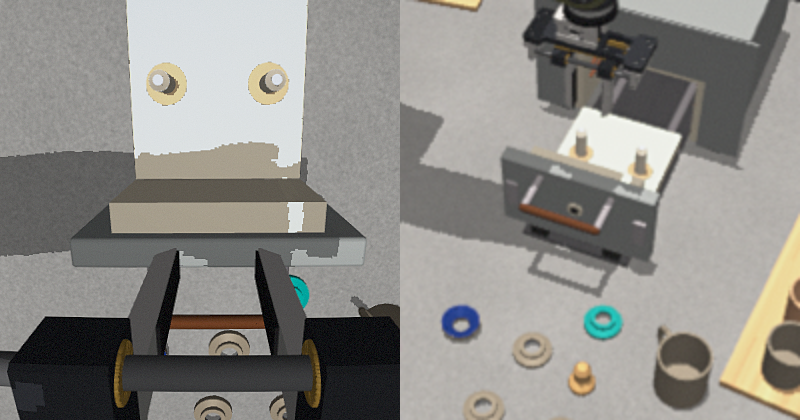

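```bash
cat > rods.py <<'E'
from h import *
for n in ('top2','wrist2','scene2'):
    z=np.load(n+'.npz'); c=(z['K'],float(z['k1']),z['T']); im,d=z['im'],z['d']; P=cloud(c,d)
    # deck
    ctr=np.array([.485,.235]); m=(abs(P[...,0]-.48)<.1)&(abs(P[...,1]-.19)<.07)&(P[...,2]>.03)&(P[...,2]<.2)
    h,e=np.histogram(P[m][:,2],60); zd=e[h.argmax()]; 
    near=m&(abs(P[...,2]-zd)<.008); zd=np.median(P[near][:,2]); print(n,'deck',zd.round(4),near.sum())
    hi=(m&(P[...,2]>zd+.02)&(P[...,2]<zd+.064)).astype(np.uint8)
    k,l,s,cc=cv2.connectedComponentsWithStats(hi)
    for i in range(1,k):
        if s[i,4]>8:
            q=P[l==i]; t=q[q[:,2]>zd+.052]; print(' ',cc[i].round(1),s[i,4],'all',q.mean(0).round(4),'top',t.mean(0).round(4) if len(t) else None,len(t),'maxz',q[:,2].max().round(4))
    hsv=cv2.cvtColor(im,cv2.COLOR_BGR2HSV); tan=(near&(hsv[...,0]>10)&(hsv[...,0]<30)&(hsv[...,1]>50)).astype(np.uint8)
    k,l,s,cc=cv2.connectedComponentsWithStats(tan)
    for i in range(1,k):
        if s[i,4]>20:
            v,u=np.nonzero(l==i); hull=cv2.convexHull(np.c_[u,v].astype(np.float32)); e=cv2.fitEllipse(hull); print('  tan',e,onplane(c,[e[0]],zd).round(4))
E
python3 rods.py
```

```text
top2 deck 0.055 164
wrist2 deck 0.055 19499
  [220.1  80.7] 442 all [0.4373 0.2253 0.1065] top [0.436  0.2257 0.1108] 278 maxz 0.1147
  [333.6  80.4] 435 all [0.5436 0.2342 0.1065] top [0.545  0.2347 0.1111] 271 maxz 0.1148
  [281.4 187. ] 1322 all [0.5034 0.1264 0.0986] top [0.5029 0.1263 0.1131] 426 maxz 0.119
  tan ((226.02017211914062, 83.61846160888672), (40.09977722167969, 41.980865478515625), 173.079345703125) [[0.4358 0.2259 0.055 ]]
  tan ((327.908935546875, 83.0867919921875), (40.294864654541016, 42.215240478515625), 9.799768447875977) [[0.5453 0.2353 0.055 ]]
scene2 deck 0.0541 439
  [290.5 159.2] 56 all [0.4402 0.2216 0.0956] top [0.4381 0.2231 0.1095] 13 maxz 0.1145
  [320.4 167.9] 53 all [0.549  0.2312 0.0965] top [0.5479 0.2324 0.109 ] 12 maxz 0.1114
  tan ((290.0234069824219, 166.05587768554688), (8.754670143127441, 11.259068489074707), 91.1139907836914) [[0.4364 0.2268 0.0541]]
  tan ((319.6146240234375, 174.88490295410156), (7.788129806518555, 12.020263671875), 102.25457763671875) [[0.5461 0.2371 0.0541]]
```

```bash
cat > ring.py <<'E'
import sys
from h import *
x,y,kind=float(sys.argv[1]),float(sys.argv[2]),sys.argv[3]
p,M,o=tool(); c,im,d=shot('wrist'); P=cloud(c,d); hsv=cv2.cvtColor(im,cv2.COLOR_BGR2HSV)
m=(np.hypot(P[...,0]-x,P[...,1]-y)<.07)&(P[...,2]<.03)
if kind=='b': m&=(hsv[...,0]>105)&(hsv[...,0]<130)&(hsv[...,1]>90); zt=.018
else: m&=(P[...,2]>.005)&(hsv[...,1]<110)&(hsv[...,0]<40); zt=.008
m=cv2.morphologyEx(m.astype(np.uint8),cv2.MORPH_OPEN,np.ones((3,3)))
k,l,s,cc=cv2.connectedComponentsWithStats(m)
q=onplane(c,cc[1:],.01)[:,:2] if k>1 else []
best=max([i for i in range(1,k) if s[i,4]>300],key=lambda i:s[i,4]-2e4*np.hypot(*(q[i-1]-(x,y))),default=None)
v,u=np.nonzero(l==best); W=onplane(c,np.c_[u,v],zt)
h=cv2.convexHull((W[:,:2]*1000).astype(np.float32)); (ex,ey),r=cv2.minEnclosingCircle(h); e=cv2.fitEllipse(h); Q=np.array(e[0])/1000
zz=P[l==best][:,2]
print('TCP',p.round(4),'ring circ',round(ex,1),round(ey,1),'r',round(r,1),'ell',np.round(e[0],1),np.round(e[1],1),'px',s[best],'z95',np.percentile(zz,95).round(4))
ztcp=.019 if kind=='b' else .017
print('hover delta',delta((Q[0],Q[1],.15),np.radians(5)),'grasp delta',delta((Q[0],Q[1],ztcp),np.radians(5)))
if len(sys.argv)>4: cv2.imwrite(sys.argv[4],im)
E
python3 -c "
from h import *
print(delta((.54,-.141,.24),np.radians(5)),delta((.54,-.141,.15),np.radians(5)))"
```

```text
(array([ 51.5,  18.7, 266.7]), np.float64(-0.007381691324396922)) (array([141.5,  18.7, 267.9]), np.float64(-0.007381691324396922))
```

```bash
python3 -m handwheel '[[[0,4,45],0,-1],[[0,8,90],0,-1],[[0,12,135],0,-1],[[20,15,180],0,-1],[[50,18,225],0,-1]]'; python3 -m handwheel '[[[45,0,22],0,-1],[[91,0,43],0,-1],[[91,0,43],0,-1],[[91,0,43],0,-1],[[91,0,43],0,-1]]'; python3 ring.py .54 -.141 g pics/r1.png
```

```text
time_s: 6.3
ee_pos: [0.5355, -0.0993, 0.2445]
eef_rot: [2.997, 1.559, 1.504]
force: [0.8, -0.2, -0.0]
grip_width: 0.0891
time_s: 6.8
ee_pos: [0.5398, -0.1409, 0.1552]
eef_rot: [2.756, 1.559, 1.264]
force: [-0.3, 0.2, -0.7]
grip_width: 0.0941
TCP [ 0.5398 -0.1409  0.1552] ring circ 537.6 -140.1 r 31.0 ell [ 537.7 -140.1] [61.5 61.9] px [ 241  166   69   67 2981] z95 0.0187
hover delta (array([ 5.3, -2.1, -0.7]), np.float64(-0.008066518684527013)) grasp delta (array([138.3,  -2.8,   0.7]), np.float64(-0.008066518684527013))
```

View pics/r1.png

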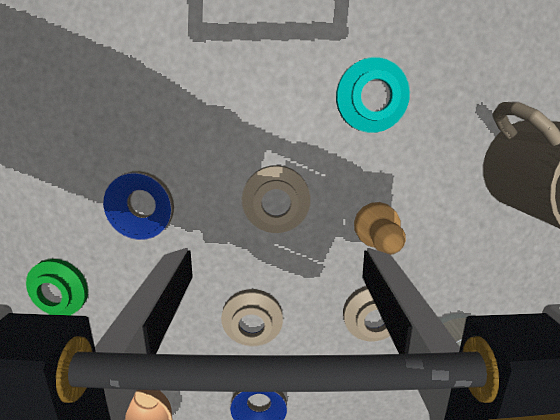

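```bash
python3 -m handwheel '[[[40,-3,1],0,-1],[[80,-3,1],0,-1],[[115,-3,1],0,-1],[[134,-3,1],0,-1],[[138,-3,1],0,-1]]' 25; python3 -m handwheel '[[[0,0,0],0,0.2],[[0,0,0],0,0.6],[[0,0,0],0,1],[[0,0,0],0,1],[[0,0,0],0,1]]';  python3 -c "
from h import *
p=tool()[0];print(p,delta((p[0],p[1],.24),np.radians(5)),delta((.5455,.2355,.24),np.radians(5)))"
```

```text
time_s: 7.35
ee_pos: [0.5374, -0.1396, 0.0168]
eef_rot: [2.802, 1.559, 1.311]
force: [0.5, -0.3, -0.3]
grip_width: 0.094
time_s: 7.85
ee_pos: [0.5379, -0.1397, 0.0176]
eef_rot: [2.682, 1.559, 1.191]
force: [-0.9, 1.0, 4.5]
grip_width: 0.0604
[ 0.53786392 -0.13974396  0.01760995] (array([-222.4,    1.2,   -2.4]), np.float64(-0.007108716738097431)) (array([-218.2,   38.8, -375.8]), np.float64(-0.007108716738097431))
```

```bash
python3 -m handwheel '[[[-30,0,0],0,1],[[-78,0,0],0,1],[[-126,0,0],0,1],[[-174,0,0],0,1],[[-220,0,-20],0,1]]'; python3 -m handwheel '[[[-2,10,-40],0,1],[[-2,15,-85],0,1],[[-2,20,-130],0,1],[[-2,25,-175],0,1],[[0,30,-215],0,1]]';  python3 -m handwheel '[[[0,4,-40],0,1],[[0,6,-80],0,1],[[0,8,-120],0,1],[[0,8,-138],0,1],[[0,8,-138],0,1]]'
python3 - <<'E'
from h import *
p=tool()[0];print(p,delta((.5455,.2355,.135),np.radians(5)))
c,im,d=shot('wrist');cv2.imwrite('pics/p1.png',im)
E
```

```text
time_s: 8.35
ee_pos: [0.5349, -0.1233, 0.2399]
eef_rot: [2.631, 1.559, 1.139]
force: [0.3, 0.3, -0.5]
grip_width: 0.0602
time_s: 8.85
ee_pos: [0.5477, 0.0954, 0.2428]
eef_rot: [2.59, 1.559, 1.098]
force: [-0.0, 0.1, -1.2]
grip_width: 0.0604
time_s: 9.35
ee_pos: [0.5444, 0.2352, 0.2439]
eef_rot: [2.622, 1.559, 1.132]
force: [0.1, -1.6, -1.0]
grip_width: 0.06
[0.54438954 0.23516706 0.24394832] (array([108.9,   0.5,   0.9]), np.float64(-0.006195049918962914))
```

View pics/p1.png

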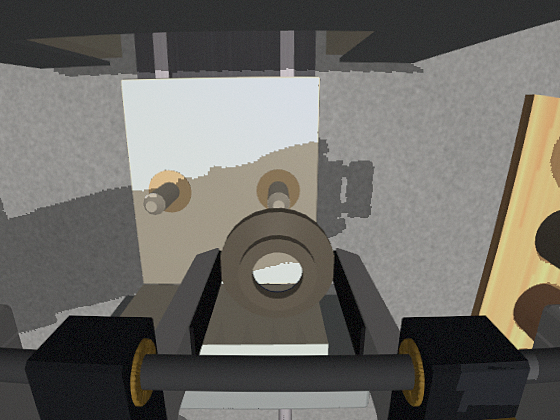

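```bash
cat > held.py <<'E'
from h import *
p,M,o=tool(); c,im,d=shot('wrist'); P=cloud(c,d)
# held ring points: height band near tcp, within 40mm
def band(z0,z1,r): return (P[...,2]>p[2]+z0)&(P[...,2]<p[2]+z1)&(np.hypot(P[...,0]-p[0],P[...,1]-p[1])<r)
import sys
zt,R0=(float(sys.argv[1]),float(sys.argv[2])) if len(sys.argv)>2 else (-.009,.031)  # height of a circle edge rel TCP, radius
m=band(-.03,.012,R0+.004)
q=P[m]; rr=np.hypot(q[:,0]-p[0],q[:,1]-p[1])
top=q[q[:,2]>np.percentile(q[:,2],50)]
v,u=np.nonzero(m); W=onplane(c,np.c_[u,v],p[2]+zt)
lo=q[abs(q[:,2]-p[2]-zt)<.02]
# hole: pixels inside where depth is far below; hole centre as image blob
hole=(np.hypot(onplane(c,np.stack(np.meshgrid(np.arange(560),np.arange(420)),-1).reshape(-1,2),p[2]+zt)[:,:2]-p[:2],axis=1) if 0 else None) if 0 else None
h=cv2.convexHull((W[:,:2]*1000).astype(np.float32)); e=cv2.fitEllipse(h)
print('TCP',p.round(4),'px',m.sum(),'outer hull@zt ell',np.round(e[0],1),np.round(e[1],1),'tcp mm',(p[:2]*1000).round(1),'zmax',np.percentile(q[:,2]-p[2],98).round(4))
hsv=cv2.cvtColor(im,cv2.COLOR_BGR2HSV); near=(abs(P[...,2]-.055)<.01)&(abs(P[...,0]-.49)<.1)&(abs(P[...,1]-.23)<.05)
tan=(near&(hsv[...,0]>8)&(hsv[...,0]<30)&(hsv[...,1]>65)).astype(np.uint8)
k,l,s,cc=cv2.connectedComponentsWithStats(tan)
for i in range(1,k):
    if s[i,4]>100:
        v,u=np.nonzero(l==i); ee=cv2.fitEllipse(cv2.convexHull(np.c_[u,v].astype(np.float32))); print(' tan',np.round(ee[0],1),np.round(ee[1],1),onplane(c,[ee[0]],.055).round(4))
hi=((abs(P[...,0]-.49)<.09)&(abs(P[...,1]-.23)<.03)&(P[...,2]>.1125-.006)&(P[...,2]<.116)).astype(np.uint8)
k,l,s,cc=cv2.connectedComponentsWithStats(hi)
for i in range(1,k):
    if s[i,4]>15: print(' nose',cc[i].round(1),s[i,4],P[l==i].mean(0).round(4))
E
python3 held.py
```

```text
TCP [0.5447 0.2337 0.244 ] px 9217 outer hull@zt ell [544.5 233.4] [62.5 76.1] tcp mm [544.7 233.7] zmax 0.0076
 tan [169.3 189.6] [40.6 43.9] [[0.4357 0.2261 0.055 ]]
 tan [277.5 188.5] [42.3 42.9] [[0.5452 0.2356 0.055 ]]
 nose [277.5 200.3] 266 [0.5445 0.2377 0.1107]
 nose [152.8 202.6] 293 [0.4368 0.2274 0.1106]
```

```bash
python3 -m handwheel '[[[40,0,0],0,1],[[80,0,0],0,1],[[109,0,0],0,1],[[109,0,0],0,1],[[109,0,0],0,1]]';  python3 -c "
from h import *
print(tool()[0],delta((.5453,.2356,.0735),np.radians(5)))"
```

```text
time_s: 9.95
ee_pos: [0.5461, 0.2329, 0.1362]
eef_rot: [2.557, 1.559, 1.063]
force: [0.0, 0.1, 0.5]
grip_width: 0.06
[0.54607115 0.23293436 0.1362395 ] (array([62.8, -1. , -2.1]), np.float64(-0.009992149672777284))
```

```bash
python3 -m handwheel '[[[0,-1,-2],0,1],[[15,-1,-2],0,1],[[30,-1,-2],0,1],[[45,-1,-2],0,1],[[62,-1,-2],0,1]]'; python3 -m handwheel '[[[1,0,0],0,0.7],[[1,0,0],0,0.3],[[1,0,0],0,0],[[0,0,0],0,-0.2],[[0,0,0],0,-0.4]]';python3 -m handwheel '[[[-40,0,0],0,-0.6],[[-80,0,0],0,-0.6],[[-120,0,0],0,-0.6],[[-150,0,0],0,-0.6],[[-170,0,0],0,-0.6]]'
python3 - <<'E'
from h import *
c,im,d=shot('wrist');cv2.imwrite('pics/p2.png',im);P=cloud(c,d)
print(tool()[0],delta((.524,-.263,.24),np.radians(5)))
for x,y in [(.5453,.2356),(.4358,.226)]:
    r=np.hypot(P[...,0]-x,P[...,1]-y); q=P[(r<.04)&(P[...,2]>.06)&(P[...,2]<.12)]; a=q[(np.hypot(q[:,0]-x,q[:,1]-y)>.016)]; print(len(q),len(a),np.percentile(a[:,2],[5,50,95]).round(4) if len(a) else '', a.mean(0) if len(a) else '')
E
```

```text
time_s: 10.45
ee_pos: [0.5451, 0.2354, 0.0727]
eef_rot: [2.588, 1.559, 1.094]
force: [0.8, -0.0, -0.1]
grip_width: 0.06
time_s: 10.95
ee_pos: [0.5452, 0.2355, 0.0733]
eef_rot: [2.544, 1.559, 1.05]
force: [0.2, -1.0, 0.4]
grip_width: 0.0643
time_s: 11.45
ee_pos: [0.5445, 0.2339, 0.2464]
eef_rot: [2.391, 1.556, 0.898]
force: [-0.0, -0.5, -0.3]
grip_width: 0.0754
[0.54514303 0.23406994 0.24901295] (array([  2.4, -59.6, 494. ]), np.float64(-0.009795265659056085))
2891 2064 [0.0627 0.0652 0.0734] [0.54281936 0.23706384 0.06640379]
716 0
```

View pics/p2.png

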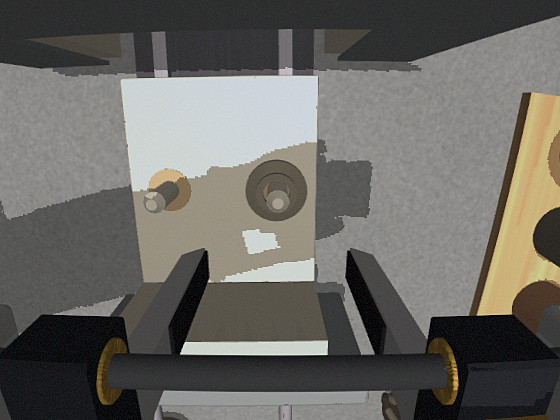

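```bash
python3 -m handwheel '[[[0,-6,45],0,-0.6],[[0,-12,95],0,-0.6],[[0,-18,145],0,-0.6],[[0,-24,195],0,-0.6],[[0,-30,245],0,-0.6]]'; python3 -m handwheel '[[[0,-6,48],0,-1],[[0,-12,96],0,-1],[[20,-18,144],0,-1],[[50,-24,192],0,-1],[[80,-30,240],0,-1]]'; python3 -m handwheel '[[[10,0,10],0,-1],[[15,0,10],0,-1],[[15,0,10],0,-1],[[15,0,10],0,-1],[[15,0,10],0,-1]]';  python3 ring.py .524 -.263 g
```

```text
time_s: 12.0
ee_pos: [0.5337, -0.0129, 0.2455]
eef_rot: [2.286, 1.553, 0.793]
force: [0.7, 0.3, -0.0]
grip_width: 0.075
time_s: 12.5
ee_pos: [0.5235, -0.2417, 0.1701]
eef_rot: [2.242, 1.553, 0.749]
force: [1.4, -0.2, 0.1]
grip_width: 0.0938
time_s: 13.0
ee_pos: [0.5251, -0.2505, 0.1562]
eef_rot: [2.154, 1.552, 0.662]
force: [-0.4, -0.1, -0.5]
grip_width: 0.0942
TCP [ 0.5251 -0.2505  0.1562] ring circ 477.6 -251.3 r 31.2 ell [ 479.8 -252.1] [54.2 63.4] px [ 197  164   60   67 2575] z95 0.0187
hover delta (array([  5.4, -45.3,  -2.1]), np.float64(-0.008451987765439428)) grasp delta (array([138.3, -47.3,  -0.7]), np.float64(-0.008451987765439428))
```

```bash
python3 -m handwheel '[[[0,-20,0],0,-1],[[0,-48,0],0,-1],[[0,-48,0],0,-1],[[0,-48,0],0,-1],[[0,-48,0],0,-1]]';  python3 ring.py .477 -.252 g pics/r2.png
```

```text
time_s: 13.55
ee_pos: [0.4779, -0.2542, 0.1557]
eef_rot: [2.118, 1.552, 0.627]
force: [0.0, 0.5, -0.3]
grip_width: 0.0939
TCP [ 0.4779 -0.2542  0.1557] ring circ 476.7 -251.6 r 31.1 ell [ 476.8 -251.6] [61.5 62.1] px [ 241  164   68   67 3015] z95 0.0187
hover delta (array([ 5.5, -0.9, -2.7]), np.float64(-0.00786837983426536)) grasp delta (array([138.5,  -3.1,  -1.3]), np.float64(-0.00786837983426536))
```

View pics/r2.png

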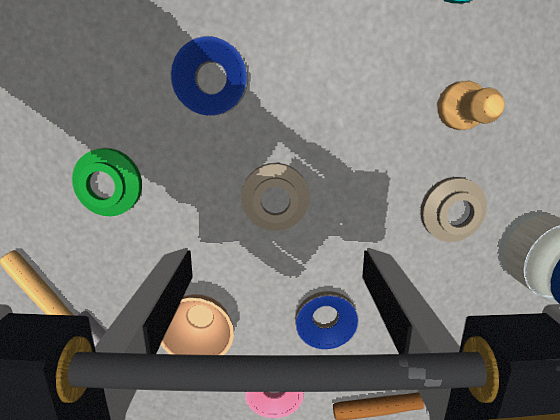

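```bash
python3 -m handwheel '[[[40,-3,-1],0,-1],[[80,-3,-1],0,-1],[[115,-3,-1],0,-1],[[134,-3,-1],0,-1],[[138,-3,-1],0,-1]]' 25; python3 -m handwheel '[[[0,0,0],0,0.2],[[0,0,0],0,0.6],[[0,0,0],0,1],[[0,0,0],0,1],[[0,0,0],0,1]]';python3 -m handwheel '[[[-30,0,0],0,1],[[-78,0,0],0,1],[[-126,0,0],0,1],[[-174,0,0],0,1],[[-222,0,-20],0,1]]';  python3 -c "
from h import *
print(tool()[0],delta((.4358,.226,.24),np.radians(5)))"
```

```text
time_s: 14.1
ee_pos: [0.4764, -0.2511, 0.0151]
eef_rot: [2.328, 1.553, 0.837]
force: [0.2, 0.0, 0.4]
grip_width: 0.0938
time_s: 14.6
ee_pos: [0.4768, -0.2513, 0.0159]
eef_rot: [2.258, 1.553, 0.767]
force: [-0.5, 1.1, 4.3]
grip_width: 0.0603
time_s: 15.1
ee_pos: [0.4719, -0.2357, 0.2386]
eef_rot: [2.21, 1.553, 0.717]
force: [0.4, 0.4, -0.9]
grip_width: 0.0603
[ 0.47188527 -0.2357337   0.23855411] (array([   3.6,    0. , -463.1]), np.float64(-0.009097874956288887))
```

```bash
python3 -m handwheel '[[[0,0,-46],0,1],[[0,0,-92],0,1],[[0,0,-138],0,1],[[0,0,-184],0,1],[[0,0,-230],0,1]]'; python3 -m handwheel '[[[0,0,-46],0,1],[[0,0,-92],0,1],[[0,0,-138],0,1],[[0,0,-184],0,1],[[0,0,-220],0,1]]'; python3 -c "
from h import *
print(tool()[0],delta((.4358,.226,.135),np.radians(5)))"
```

```text
time_s: 15.6
ee_pos: [0.4533, -0.0048, 0.2414]
eef_rot: [2.187, 1.552, 0.694]
force: [1.7, -0.9, -1.1]
grip_width: 0.0602
time_s: 16.1
ee_pos: [0.4354, 0.2168, 0.2441]
eef_rot: [2.184, 1.552, 0.692]
force: [0.6, -0.1, -0.6]
grip_width: 0.0603
[0.4354186  0.21679965 0.24405338] (array([109.2,  -0.6,  -7.9]), np.float64(-0.008450174974919067))
```

```bash
python3 -m handwheel '[[[0,0,-8],0,1],[[50,0,-8],0,1],[[90,-1,-8],0,1],[[109,-1,-8],0,1],[[109,-1,-8],0,1]]'; python3 held.py; python3 -c "
from h import *
print(tool()[0],delta((.4358,.226,.0725),np.radians(5)))"
```

```text
time_s: 16.6
ee_pos: [0.4343, 0.225, 0.1329]
eef_rot: [2.266, 1.556, 0.773]
force: [0.4, 0.5, -0.3]
grip_width: 0.0602
TCP [0.4343 0.225  0.1329] px 9623 outer hull@zt ell [434.2 224. ] [63.5 75.6] tcp mm [434.3 225. ] zmax 0.0073
 tan [278.9 219. ] [49.4 58.1] [[0.435  0.2296 0.055 ]]
 nose [466.4 248.9] 656 [0.5427 0.2369 0.1107]
 nose [279.1 259.3] 254 [0.4346 0.2237 0.1118]
[0.43525125 0.22541996 0.13490905] (array([62.4, -0.3,  0.1]), np.float64(-0.008970912127878927))
```

```bash
python3 -m handwheel '[[[5,0,0],0,1],[[18,0,0],0,1],[[32,0,0],0,1],[[46,0,0],0,1],[[61,0,0],0,1]]'; python3 -m handwheel '[[[1,0,0],0,0.7],[[1,0,0],0,0.3],[[1,0,0],0,0],[[0,0,0],0,-0.2],[[0,0,0],0,-0.4]]';python3 -m handwheel '[[[-40,0,0],0,-0.6],[[-80,0,0],0,-0.6],[[-120,0,0],0,-0.6],[[-150,0,0],0,-0.6],[[-170,0,0],0,-0.6]]'
cat > chk.py <<'E'
from h import *
import sys
c,im,d=shot('wrist');P=cloud(c,d)
if len(sys.argv)>3: cv2.imwrite(sys.argv[3],im)
for nm,x,y in [('near',.4358,.226),('far',.5453,.2356)]:
    r=np.hypot(P[...,0]-x,P[...,1]-y); q=P[(r<.04)&(P[...,2]>.06)&(P[...,2]<.12)]; q=q[(np.hypot(q[:,0]-x,q[:,1]-y)>.016)]
    print(nm,len(q),'z5/50/95',np.percentile(q[:,2],[5,50,95]).round(4) if len(q) else '', 'mid',((q.max(0)+q.min(0))/2).round(4) if len(q) else '')
print(tool()[0],'next',delta((float(sys.argv[1]),float(sys.argv[2]),.24),np.radians(5)))
E
python3 chk.py .415 -.153
```

```text
time_s: 17.15
ee_pos: [0.4363, 0.2261, 0.0735]
eef_rot: [2.189, 1.552, 0.696]
force: [0.4, -0.1, -1.2]
grip_width: 0.0604
time_s: 17.65
ee_pos: [0.4366, 0.2263, 0.0742]
eef_rot: [2.172, 1.551, 0.679]
force: [0.4, 0.2, -0.3]
grip_width: 0.0644
time_s: 18.15
ee_pos: [0.4343, 0.2243, 0.247]
eef_rot: [2.132, 1.548, 0.639]
force: [-0.1, -0.7, -0.1]
grip_width: 0.0752
near 2065 z5/50/95 [0.0627 0.0652 0.0734] mid [0.4353 0.2257 0.0675]
far 1865 z5/50/95 [0.0627 0.0654 0.0735] mid [0.5442 0.2341 0.0676]
[0.43491909 0.2245832  0.24938816] next (array([  3.3, -49.5, 375. ]), np.float64(-0.008829193280857739))
```

```bash
python3 -m handwheel '[[[0,-6,45],0,-0.6],[[0,-12,95],0,-0.6],[[0,-18,145],0,-0.6],[[0,-24,195],0,-0.6],[[0,-32,245],0,-0.6]]'; python3 -m handwheel '[[[0,-6,48],0,-1],[[20,-12,96],0,-1],[[50,-18,130],0,-1],[[80,-18,130],0,-1],[[94,-18,130],0,-1]]'; python3 ring.py .415 -.153 b
```

```text
time_s: 18.7
ee_pos: [0.4218, -0.0222, 0.2453]
eef_rot: [2.089, 1.544, 0.597]
force: [0.7, -0.3, -0.7]
grip_width: 0.0754
time_s: 19.2
ee_pos: [0.4149, -0.1524, 0.1464]
eef_rot: [2.2, 1.546, 0.705]
force: [0.3, 0.3, 0.7]
grip_width: 0.0937
TCP [ 0.4149 -0.1524  0.1464] ring circ 416.1 -153.1 r 30.5 ell [ 415.9 -153.1] [60.4 60.9] px [ 241  173   71   69 3147] z95 0.0192
hover delta (array([-4.6,  1.3,  1.4]), np.float64(-0.009944892341436917)) grasp delta (array([126.3,  -1.1,   3.5]), np.float64(-0.009944892341436917))
```

```bash
python3 -m handwheel '[[[40,-1,3],0,-1],[[75,-1,3],0,-1],[[105,-1,3],0,-1],[[122,-1,3],0,-1],[[126,-1,3],0,-1]]' 25; python3 -m handwheel '[[[0,0,0],0,0.2],[[0,0,0],0,0.6],[[0,0,0],0,1],[[0,0,0],0,1],[[0,0,0],0,1]]';python3 -m handwheel '[[[-30,0,0],0,1],[[-78,0,0],0,1],[[-126,0,0],0,1],[[-174,0,0],0,1],[[-222,0,-20],0,1]]';  python3 -c "
from h import *
print(tool()[:2],delta((.4358,.226,.24),np.radians(5)))"
```

```text
time_s: 19.75
ee_pos: [0.4154, -0.1522, 0.0181]
eef_rot: [2.359, 1.547, 0.865]
force: [-0.2, 0.2, 0.3]
grip_width: 0.0939
time_s: 20.25
ee_pos: [0.4158, -0.1524, 0.0187]
eef_rot: [2.31, 1.547, 0.817]
force: [-1.7, 0.1, 5.8]
grip_width: 0.0606
time_s: 20.75
ee_pos: [0.4102, -0.1377, 0.2414]
eef_rot: [2.274, 1.547, 0.779]
force: [-0.2, 0.1, -1.3]
grip_width: 0.0605
(array([ 0.41022331, -0.13766566,  0.24143106]), array([[ 0.01705303,  0.99696547,  0.07595427],
       [ 0.01685004,  0.07566797, -0.99699069],
       [-0.99971259,  0.01828154, -0.01550854]])) (array([   8. ,   53. , -360.6]), np.float64(-0.011230372666175104))
```

```bash
python3 -m handwheel '[[[0,8,-46],0,1],[[0,16,-92],0,1],[[0,24,-138],0,1],[[2,32,-184],0,1],[[4,40,-230],0,1]]'; python3 -m handwheel '[[[0,6,-44],0,1],[[0,11,-88],0,1],[[0,13,-130],0,1],[[0,13,-130],0,1],[[0,13,-130],0,1]]'; python3 -c "
from h import *
print(tool()[0],delta((.4358,.226,.153),np.radians(5)))"
```

```text
time_s: 21.25
ee_pos: [0.4324, 0.0966, 0.242]
eef_rot: [2.258, 1.546, 0.763]
force: [1.0, -0.7, -0.4]
grip_width: 0.0603
time_s: 21.75
ee_pos: [0.4352, 0.2275, 0.2441]
eef_rot: [2.258, 1.547, 0.765]
force: [0.2, -0.2, -0.9]
grip_width: 0.0606
[0.43515041 0.22752007 0.24409108] (array([91.1, -1.2,  2.9]), np.float64(-0.009650828561390101))
```

```bash
python3 -m handwheel '[[[40,-1,3],0.01,1],[[75,-1,3],0.01,1],[[91,-1,3],0.01,1],[[91,-1,3],0.01,1],[[91,-1,3],0.01,1]]'; python3 -c "
from h import *
print(tool()[0],delta((.4358,.226,.0932),np.radians(5)))
c,im,d=shot('wrist');cv2.imwrite('pics/p3.png',im)"
```

```text
time_s: 22.25
ee_pos: [0.4364, 0.2252, 0.1539]
eef_rot: [2.255, 1.546, 0.751]
force: [0.7, -0.5, 0.3]
grip_width: 0.0603
[0.43641456 0.22520337 0.15393439] (array([60.7, -1.7,  0.1]), np.float64(-0.02077488991623988))
```

View pics/p3.png

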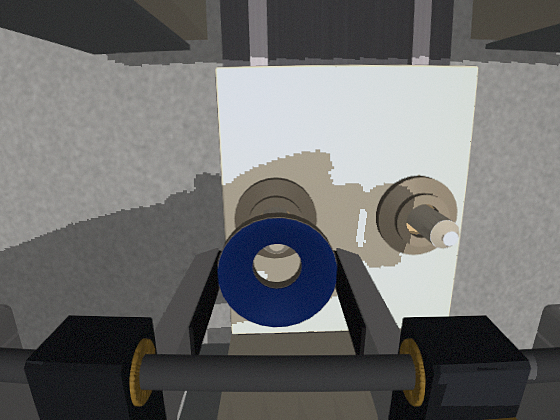

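```bash
python3 -m handwheel '[[[5,-1,0],-0.02,1],[[18,-2,0],-0.02,1],[[32,-2,0],-0.02,1],[[46,-2,0],-0.02,1],[[60,-2,0],-0.02,1]]'; python3 -m handwheel '[[[1,0,0],0,0.7],[[1,0,0],0,0.3],[[1,0,0],0,0],[[0,0,0],0,-0.2],[[0,0,0],0,-0.4]]';python3 -m handwheel '[[[-40,0,0],0,-0.6],[[-80,0,0],0,-0.6],[[-120,0,0],0,-0.6],[[-140,0,0],0,-0.6],[[-150,0,0],0,-0.6]]'; python3 chk.py .645 -.247 pics/p4.png
```

```text
time_s: 22.8
ee_pos: [0.4355, 0.2263, 0.0932]
eef_rot: [2.223, 1.545, 0.739]
force: [0.5, 0.5, -0.6]
grip_width: 0.0604
time_s: 23.3
ee_pos: [0.4357, 0.2264, 0.0937]
eef_rot: [2.212, 1.545, 0.728]
force: [0.2, -1.4, 0.2]
grip_width: 0.0644
time_s: 23.8
ee_pos: [0.4331, 0.224, 0.2459]
eef_rot: [2.175, 1.541, 0.691]
force: [-0.7, -0.3, -0.8]
grip_width: 0.075
near 2789 z5/50/95 [0.064  0.0896 0.0922] mid [0.4342 0.2255 0.077 ]
far 1858 z5/50/95 [0.0627 0.0654 0.0736] mid [0.5445 0.2339 0.0679]
[0.43320669 0.22399533 0.24614238] next (array([  2.1, 170. , 487.7]), np.float64(-0.0002260740521864424))
```

```bash
python3 -m handwheel '[[[0,10,45],0,-0.6],[[0,20,90],0,-0.6],[[0,35,135],0,-0.6],[[0,50,180],0,-0.6],[[0,65,225],0,-0.6]]'; python3 -m handwheel '[[[0,20,45],0,-1],[[0,45,90],0,-1],[[0,65,135],0,-1],[[20,85,180],0,-1],[[45,105,225],0,-1]]';  python3 -m handwheel '[[[15,0,25],-0.1,-1],[[30,0,37],-0.2,-1],[[45,0,37],-0.3,-1],[[50,0,37],-0.4,-1],[[50,0,37],-0.52,-1]]'; python3 ring.py .645 -.247 g
```

```text
time_s: 24.35
ee_pos: [0.5176, 0.0036, 0.2426]
eef_rot: [2.217, 1.543, 0.733]
force: [0.1, -0.1, 0.0]
grip_width: 0.0752
time_s: 24.85
ee_pos: [0.6389, -0.2049, 0.1991]
eef_rot: [2.225, 1.543, 0.74]
force: [0.0, 0.6, 0.8]
grip_width: 0.0945
time_s: 25.35
ee_pos: [0.6423, -0.2406, 0.1451]
eef_rot: [1.848, 1.544, 0.888]
force: [-0.2, -0.5, -0.0]
grip_width: 0.0941
TCP [ 0.6423 -0.2406  0.1451] ring circ 645.5 -251.1 r 31.2 ell [ 645.6 -251. ] [61.3 62.4] px [ 237  181   69   68 3102] z95 0.0187
hover delta (array([-4.3, -3.4, 10.2]), np.float64(0.5312251604563314)) grasp delta (array([128.6,  -6.8,  11.1]), np.float64(0.5312251604563314))
```

```bash
python3 -m handwheel '[[[30,-6,10],0,-1],[[70,-7,11],0,-1],[[105,-7,11],0,-1],[[124,-7,11],0,-1],[[128,-7,11],0,-1]]' 25; python3 -m handwheel '[[[0,0,0],0,0.2],[[0,0,0],0,0.6],[[0,0,0],0,1],[[0,0,0],0,1],[[0,0,0],0,1]]';python3 -m handwheel '[[[-30,0,0],0,1],[[-78,0,0],0,1],[[-126,0,0],0,1],[[-174,0,0],0,1],[[-222,0,0],0,1]]';  python3 -c "
from h import *
print(tool()[:2],delta((.4358,.226,.24),np.radians(5)))"
```

```text
time_s: 25.9
ee_pos: [0.6442, -0.2505, 0.0153]
eef_rot: [1.963, 1.545, 1.008]
force: [-11.3, 4.7, 18.5]
grip_width: 0.0938
time_s: 26.4
ee_pos: [0.6439, -0.2507, 0.0151]
eef_rot: [1.974, 1.545, 1.017]
force: [-1.7, -1.9, 4.4]
grip_width: 0.0601
time_s: 26.9
ee_pos: [0.6405, -0.2553, 0.238]
eef_rot: [2.025, 1.546, 1.066]
force: [0.8, -0.0, -1.1]
grip_width: 0.0602
(array([ 0.64054672, -0.25527763,  0.23802729]), array([[ 0.01222151,  0.81868751,  0.57410922],
       [ 0.02209396,  0.57379083, -0.81870382],
       [-0.99968119,  0.02269015, -0.01107546]])) (array([   6.2,  108.6, -511.6]), np.float64(0.5243143671802302))
```

```bash
python3 -m handwheel '[[[0,10,-45],0.1,1],[[0,20,-90],0.2,1],[[0,30,-135],0.3,1],[[0,40,-180],0.4,1],[[0,50,-225],0.52,1]]'; python3 -c "
from h import *
print(tool()[0],delta((.4358,.226,.24),np.radians(5)))"
```

```text
time_s: 27.4
ee_pos: [0.551, -0.0407, 0.2408]
eef_rot: [2.594, 1.546, 1.108]
force: [-0.0, 1.2, -0.1]
grip_width: 0.06
[ 0.55103656 -0.04074625  0.2408246 ] (array([   5.5,  -92.2, -275.5]), np.float64(-0.0021781493314154687))
```

```bash
python3 -m handwheel '[[[0,-16,-47],0,1],[[0,-32,-94],0,1],[[0,-48,-141],0,1],[[0,-64,-188],0,1],[[3,-78,-235],0,1]]'; python3 -m handwheel '[[[0,-14,-41],0,1],[[0,-14,-41],0,1],[[0,-14,-41],0,1],[[20,-14,-41],0,1],[[50,-14,-41],0,1]]'
python3 - <<'E'
from h import *
p,M,o=tool(); print(p,delta((.4358,.226,.171),np.radians(5)),delta((.4358,.226,.109),np.radians(5)))
c,im,d=shot('wrist');cv2.imwrite('pics/p5.png',im)
E
```

```text
time_s: 27.9
ee_pos: [0.4521, 0.1884, 0.2416]
eef_rot: [2.597, 1.546, 1.109]
force: [0.9, 0.3, -0.1]
grip_width: 0.0603
time_s: 28.4
ee_pos: [0.4364, 0.2283, 0.1925]
eef_rot: [2.532, 1.544, 1.041]
force: [0.9, 0.6, -1.7]
grip_width: 0.0596
[0.43636363 0.22832601 0.19250115] (array([21.4, -1.1,  2.7]), np.float64(-0.007012826763667546)) (array([83.4, -2. ,  4.1]), np.float64(-0.007012826763667546))
```

View pics/p5.png

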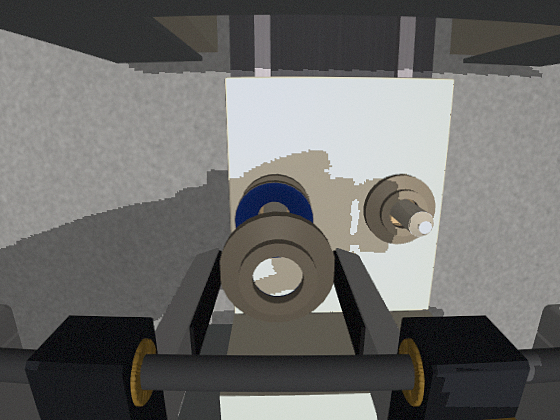

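```bash
python3 -m handwheel '[[[10,-1,3],0,1],[[20,-1,3],0,1],[[20,-1,3],0,1],[[20,-1,3],0,1],[[20,-1,3],0,1]]'; python3 -c "
from h import *
print(tool()[0],delta((.4358,.226,.1075),np.radians(5)))"
```

```text
time_s: 28.95
ee_pos: [0.4341, 0.2248, 0.1675]
eef_rot: [2.724, 1.549, 1.232]
force: [-0.4, 0.7, -1.6]
grip_width: 0.0601
[0.43414394 0.22479897 0.16752821] (array([60.1,  1.2,  0.1]), np.float64(-0.007581040087658364))
```

```bash
python3 -m handwheel '[[[5,1,0],0,1],[[18,1,0],0,1],[[32,1,0],0,1],[[46,1,0],0,1],[[59,1,0],0,1]]'; python3 -m handwheel '[[[1,0,0],0,0.7],[[1,0,0],0,0.3],[[1,0,0],0,0],[[0,0,0],0,-0.2],[[0,0,0],0,-0.4]]';python3 -m handwheel '[[[-40,0,0],0,-0.6],[[-80,0,0],0,-0.6],[[-110,0,0],0,-0.6],[[-130,0,0],0,-0.6],[[-135,0,0],0,-0.6]]'; python3 chk.py .543 -.368 pics/p6.png
```

```text
time_s: 29.45
ee_pos: [0.4352, 0.2261, 0.1071]
eef_rot: [2.752, 1.549, 1.261]
force: [1.4, 0.5, -0.7]
grip_width: 0.06
time_s: 29.95
ee_pos: [0.4353, 0.2261, 0.1071]
eef_rot: [2.746, 1.549, 1.255]
force: [-0.3, -0.3, -0.1]
grip_width: 0.0642
time_s: 30.45
ee_pos: [0.435, 0.2235, 0.2442]
eef_rot: [2.63, 1.547, 1.139]
force: [-0.6, 0.8, -1.3]
grip_width: 0.0754
near 3107 z5/50/95 [0.0641 0.1008 0.1094] mid [0.4342 0.225  0.0855]
far 1908 z5/50/95 [0.0627 0.0654 0.0736] mid [0.5441 0.2341 0.0676]
[0.43479894 0.2234676  0.2434107 ] next (array([ -8.2,  60.8, 598.2]), np.float64(-0.0074958075430833215))
```

```bash
python3 -m handwheel '[[[0,5,47],0,-0.6],[[0,10,95],0,-0.6],[[0,15,143],0,-0.6],[[0,20,190],0,-0.6],[[0,25,238],0,-0.6]]'; python3 -m handwheel '[[[0,5,47],0,-1],[[0,10,95],0,-1],[[0,15,143],0,-1],[[0,20,190],0,-1],[[0,25,238],0,-1]]';  python3 -m handwheel '[[[20,5,40],0,-1],[[40,8,80],0,-1],[[60,10,115],0,-1],[[80,10,120],0,-1],[[85,10,120],0,-1]]'; python3 ring.py .543 -.368 b
```

```text
time_s: 31.0
ee_pos: [0.4783, -0.0135, 0.2373]
eef_rot: [2.737, 1.548, 1.246]
force: [0.6, 0.5, -0.1]
grip_width: 0.0751
time_s: 31.5
ee_pos: [0.5219, -0.2506, 0.2308]
eef_rot: [2.821, 1.548, 1.329]
force: [0.7, 0.2, 0.6]
grip_width: 0.094
time_s: 32.0
ee_pos: [0.5404, -0.3676, 0.1385]
eef_rot: [3.041, 1.544, 1.549]
force: [-0.5, -0.6, -0.7]
grip_width: 0.0941
TCP [ 0.5404 -0.3676  0.1385] ring circ 537.2 -370.9 r 30.5 ell [ 537.1 -370.8] [60.3 60.9] px [ 238  179   72   70 3288] z95 0.0192
hover delta (array([-10.5,  -4. ,   3.5]), np.float64(-0.008157385031385633)) grasp delta (array([120.5,  -4.5,   6.8]), np.float64(-0.008157385031385633))
```

```bash
python3 -m handwheel '[[[40,-4,6],0,-1],[[75,-4,7],0,-1],[[100,-4,7],0,-1],[[116,-4,7],0,-1],[[119,-4,7],0,-1]]' 25; python3 -m handwheel '[[[0,0,0],0,0.2],[[0,0,0],0,0.6],[[0,0,0],0,1],[[0,0,0],0,1],[[0,0,0],0,1]]';python3 -m handwheel '[[[-30,0,0],0,1],[[-78,0,0],0,1],[[-126,0,0],0,1],[[-174,0,0],0,1],[[-222,0,-10],0,1]]';  python3 -c "
from h import *
print(tool()[:2],delta((.5453,.2356,.24),np.radians(5)))"
```

```text
time_s: 32.55
ee_pos: [0.5374, -0.3701, 0.0194]
eef_rot: [3.059, 1.544, 1.568]
force: [-0.3, 0.7, 0.2]
grip_width: 0.0944
time_s: 33.05
ee_pos: [0.5376, -0.3703, 0.0201]
eef_rot: [3.027, 1.544, 1.536]
force: [0.2, -0.0, 3.2]
grip_width: 0.0603
time_s: 33.55
ee_pos: [0.5361, -0.3666, 0.2443]
eef_rot: [3.029, 1.545, 1.537]
force: [0.4, 0.2, -1.3]
grip_width: 0.0602
(array([ 0.5361184 , -0.36662841,  0.24429385]), array([[ 8.89120714e-04,  9.96894668e-01,  7.87415449e-02],
       [ 2.61262405e-02,  7.86915404e-02, -9.96556602e-01],
       [-9.99658256e-01,  2.94327965e-03, -2.59751435e-02]])) (array([  20. ,   56.5, -599.3]), np.float64(-0.008413862677310702))
```

```bash
python3 -m handwheel '[[[0,4,-47],0,1],[[0,8,-94],0,1],[[0,12,-141],0,1],[[4,16,-188],0,1],[[6,21,-235],0,1]]';python3 -m handwheel '[[[0,4,-47],0,1],[[0,8,-94],0,1],[[3,12,-141],0,1],[[5,16,-188],0,1],[[7,21,-235],0,1]]'; python3 -m handwheel '[[[0,5,-40],0,1],[[0,10,-80],0,1],[[2,14,-115],0,1],[[5,14,-129],0,1],[[5,14,-129],0,1]]'; python3 -c "
from h import *
print(tool()[0],delta((.5453,.2356,.155),np.radians(5)))"
```

```text
time_s: 34.05
ee_pos: [0.538, -0.1288, 0.2445]
eef_rot: [3.025, 1.545, 1.532]
force: [1.3, 0.1, -0.8]
grip_width: 0.0604
time_s: 34.55
ee_pos: [0.5401, 0.1091, 0.244]
eef_rot: [3.008, 1.545, 1.516]
force: [0.6, -0.7, -0.7]
grip_width: 0.0604
time_s: 35.05
ee_pos: [0.5434, 0.24, 0.2417]
eef_rot: [3.051, 1.545, 1.56]
force: [0.5, -0.0, -1.3]
grip_width: 0.0604
[0.54342805 0.23995709 0.24169439] (array([86.6,  1.3,  6.7]), np.float64(-0.006696463296703037))
```

```bash
python3 -m handwheel '[[[30,1,7],0,1],[[65,1,7],0,1],[[86,1,7],0,1],[[86,1,7],0,1],[[86,1,7],0,1]]'; python3 -c "
from h import *
print(tool()[0],delta((.5453,.2356,.0945),np.radians(5)))"
```

```text
time_s: 35.55
ee_pos: [0.5455, 0.2342, 0.1566]
eef_rot: [3.023, 1.545, 1.532]
force: [0.5, -0.4, -0.5]
grip_width: 0.0607
[0.54551886 0.23423528 0.15657323] (array([62.1, -0.3,  0.2]), np.float64(-0.007866733186073116))
```

```bash
python3 -m handwheel '[[[5,0,0],0,1],[[20,0,0],0,1],[[34,0,0],0,1],[[48,0,0],0,1],[[61,0,0],0,1]]'; python3 -m handwheel '[[[1,0,0],0,0.7],[[1,0,0],0,0.3],[[1,0,0],0,0],[[0,0,0],0,-0.2],[[0,0,0],0,-0.4]]';python3 -m handwheel '[[[-40,0,0],0,-0.6],[[-80,0,0],0,-0.6],[[-120,0,0],0,-0.6],[[-140,0,0],0,-0.6],[[-150,0,0],0,-0.6]]'; python3 chk.py .514 -.06 pics/p7.png
```

```text
time_s: 36.05
ee_pos: [0.5452, 0.2358, 0.0939]
eef_rot: [3.064, 1.545, 1.573]
force: [0.9, 0.2, -0.7]
grip_width: 0.0604
time_s: 36.55
ee_pos: [0.5453, 0.2358, 0.094]
eef_rot: [3.052, 1.545, 1.56]
force: [0.3, -0.1, 0.5]
grip_width: 0.0646
time_s: 37.05
ee_pos: [0.5457, 0.2321, 0.2464]
eef_rot: [2.937, 1.544, 1.445]
force: [-0.1, 0.1, -0.7]
grip_width: 0.0751
near 3422 z5/50/95 [0.0634 0.1002 0.1091] mid [0.4354 0.2246 0.0856]
far 2689 z5/50/95 [0.0832 0.0898 0.0922] mid [0.5439 0.2357 0.0769]
[0.54578358 0.23211622 0.24656718] next (array([ -1.4, -54.9, 288.7]), np.float64(-0.007664867456617763))
```

View pics/p7.png

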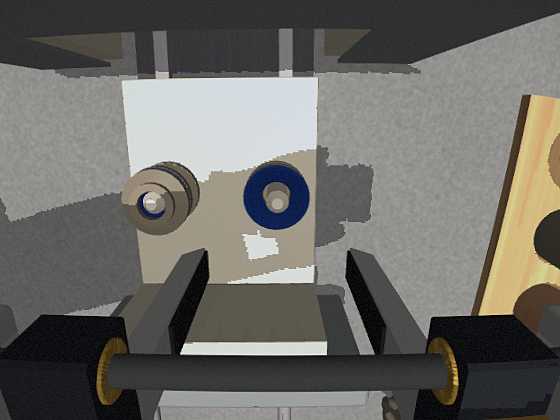

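```bash
python3 -m handwheel '[[[0,-11,45],0,-0.6],[[0,-22,92],0,-0.6],[[0,-33,140],0,0],[[0,-44,188],0,0.5],[[0,-55,236],0,1]]'; python3 -m handwheel '[[[0,0,25],0,1],[[0,0,53],0,1],[[0,0,53],0,1],[[0,0,53],0,1],[[0,0,53],0,1]]'; python3 -c "
from h import *
print(tool()[0],delta((.514,-.055,.146),np.radians(5)),tool()[2]['grip_width'])
c,im,d=shot('wrist');P=cloud(c,d);hsv=cv2.cvtColor(im,cv2.COLOR_BGR2HSV); m=((hsv[...,0]<15)&(hsv[...,1]>110)&(hsv[...,2]>40)&(abs(P[...,2]-.158)<.02)); print(m.sum(), P[m].mean(0), P[m].min(0),P[m].max(0))"
```

```text
time_s: 37.6
ee_pos: [0.5087, -0.0091, 0.2386]
eef_rot: [3.001, 1.544, 1.51]
force: [-0.3, 0.4, -0.0]
grip_width: 0.0551
time_s: 38.1
ee_pos: [0.5128, -0.0611, 0.2366]
eef_rot: [3.035, 1.543, 1.545]
force: [1.3, 0.4, -0.6]
grip_width: 0.0145
[ 0.51278068 -0.06107396  0.23661697] (array([90.7,  1.4, -3.5]), np.float64(-0.006705185467895669)) 0.014527682941760338
3627 [0.50944096 0.0046719  0.16066334] [ 0.44419959 -0.00649934  0.15486922] [0.57578447 0.01580516 0.16450068]
```

```bash
python3 -m handwheel '[[[30,0,0],0,1],[[65,0,0],0,1],[[91,0,0],0,1],[[91,0,0],0,1],[[91,0,0],0,1]]'; python3 -m handwheel '[[[0,0,-10],0,1],[[0,0,-22],0,1],[[0,0,-34],0,1],[[0,0,-46],0,1],[[0,0,-58],0,1]]'; python3 -m handwheel '[[[0,0,-13],0,1],[[0,0,-26],0,1],[[0,0,-39],0,1],[[0,0,-52],0,1],[[0,0,-65],0,1]]'; python3 -c "
from h import *
p,M,o=tool();print(p,M.T@o['force'],delta((.488,.25,.146),np.radians(5)))"
```

```text
time_s: 38.65
ee_pos: [0.5132, -0.058, 0.1466]
eef_rot: [3.017, 1.544, 1.528]
force: [-0.1, -0.7, 0.6]
grip_width: 0.0003
time_s: 39.15
ee_pos: [0.5085, 0.0003, 0.1485]
eef_rot: [2.984, 1.545, 1.496]
force: [1.9, -5.3, -2.0]
grip_width: 0.0002
time_s: 39.65
ee_pos: [0.5027, 0.0657, 0.1498]
eef_rot: [3.014, 1.546, 1.525]
force: [0.3, -6.4, -4.4]
grip_width: 0.0003
[0.50268011 0.06573595 0.149813  ] [ 4.22523971 -0.29233139  6.51920044] (array([   8.3,    0.5, -184.7]), np.float64(-0.004672647211990455))
```

```bash
python3 -m handwheel '[[[1,0,-13],0,1],[[2,0,-26],0,1],[[3,0,-39],0,1],[[4,0,-52],0,1],[[5,0,-65],0,1]]'; python3 -m handwheel '[[[1,0,-13],0,1],[[2,0,-26],0,1],[[2,0,-39],0,1],[[3,0,-52],0,1],[[3,0,-63],0,1]]'; python3 -m handwheel '[[[0,0,-10],0,1],[[0,0,-18],0,1],[[0,0,-25],0,1],[[0,0,-31],0,1],[[0,0,-36],0,1]]'; python3 -c "
from h import *
p,M,o=tool();print(p,M.T@o['force'],delta((.488,.25,.146),np.radians(5)))"
```

```text
time_s: 40.15
ee_pos: [0.4974, 0.1314, 0.147]
eef_rot: [2.959, 1.547, 1.471]
force: [0.6, -5.4, 3.7]
grip_width: 0.0002
time_s: 40.65
ee_pos: [0.4921, 0.1951, 0.1457]
eef_rot: [2.929, 1.548, 1.442]
force: [2.2, -5.2, -0.8]
grip_width: 0.0004
time_s: 41.15
ee_pos: [0.4887, 0.2313, 0.1462]
eef_rot: [2.969, 1.548, 1.482]
force: [-0.1, -4.8, -3.4]
grip_width: 0.0
[0.4887166  0.23129107 0.14619157] [ 3.28776781 -0.50449584  4.83555687] (array([  0.6,   0.8, -18.7]), np.float64(-0.003967920092061705))
```

```bash
python3 -m handwheel '[[[0,0,-3],0,1],[[0,0,-6],0,1],[[0,0,-8],0,1],[[0,0,-10],0,1],[[0,0,-12],0,1]]'; python3 -m handwheel '[[[0,0,-1],0,1],[[0,0,-2],0,1],[[0,0,-3],0,1],[[0,0,-4],0,1],[[0,0,-5],0,1]]'
```

```text
time_s: 41.65
ee_pos: [0.4876, 0.2433, 0.1464]
eef_rot: [2.981, 1.548, 1.493]
force: [-0.5, -4.1, -3.9]
grip_width: 0.0006
time_s: 42.15
ee_pos: [0.4872, 0.2483, 0.1464]
eef_rot: [2.985, 1.548, 1.498]
force: [0.9, -3.6, -4.4]
grip_width: 0.0007
```

```bash
python3 -m handwheel '[[[0,0,-1],0,1],[[0,0,-2],0,1],[[0,0,-3],0,1],[[0,0,-4],0,1],[[0,0,-5],0,1]]'; python3 -m handwheel '[[[0,0,-0.5],0,1],[[0,0,-1],0,1],[[0,0,-1.5],0,1],[[0,0,-2],0,1],[[0,0,-2.5],0,1]]'
```

```text
time_s: 42.65
ee_pos: [0.4871, 0.2488, 0.1464]
eef_rot: [3.021, 1.557, 1.532]
force: [0.1, -46.4, 6.5]
grip_width: 0.0006
time_s: 43.15
ee_pos: [0.4874, 0.2486, 0.1467]
eef_rot: [2.997, 1.562, 1.508]
force: [0.3, -31.4, 4.4]
grip_width: 0.0006
```

```bash
python3 -m handwheel '[[[0,0,4],0,1],[[0,0,20],0,1],[[0,0,40],0,1],[[-20,0,60],0,1],[[-60,0,80],0,1]]'; python3 -m handwheel '[[[-40,0,30],0,1],[[-80,0,60],0,1],[[-100,0,90],0,1],[[-100,0,90],0,1],[[-100,0,90],0,1]]'
python3 - <<'E'
from h import *
o=get_obs();print(o['ee_pos'],o['force'])
c,im,d=shot('wrist');P=cloud(c,d);hsv=cv2.cvtColor(im,cv2.COLOR_BGR2HSV); m=((hsv[...,0]<15)&(hsv[...,1]>110)&(hsv[...,2]>40)&(abs(P[...,2]-.158)<.02)); print(m.sum(), P[m].mean(0), P[m].min(0),P[m].max(0))
b,_=camera('scene'); cv2.imwrite('pics/e1.png',np.hstack([im[:,60:460],cv2.resize(b[60:340,130:396],(400,420))]))
E
```

```text
time_s: 43.65
ee_pos: [0.4928, 0.1671, 0.2046]
eef_rot: [-2.805, 1.561, 1.989]
force: [0.4, 0.2, -0.1]
grip_width: 0.0008
time_s: 44.15
ee_pos: [0.5005, 0.0763, 0.3037]
eef_rot: [-2.9, 1.561, 1.893]
force: [1.4, 0.4, 0.1]
grip_width: 0.0004
[0.50047208 0.07629782 0.30371732] [1.35602801 0.4497719  0.0574305 ]<stdin>:3: RuntimeWarning: Mean of empty slice.
  ret = um.true_divide(
Traceback (most recent call last):
ValueError: zero-size array to reduction operation minimum which has no identity
```

Run:
```python
from h import *
c,im,d=shot('wrist'); cs,b,ds=shot('scene'); P=cloud(cs,ds)
hsv=cv2.cvtColor(b,cv2.COLOR_BGR2HSV); m=((hsv[...,0]<15)&(hsv[...,1]>110)&(hsv[...,2]>30)&(abs(P[...,2]-.155)<.025)&(abs(P[...,0]-.49)<.1)&(abs(P[...,1]-.26)<.08)); print(m.sum(),np.median(P[m],axis=0))
cv2.imwrite('pics/e1.png',np.hstack([im[:,80:480],cv2.resize(b[60:340,130:396],(400,420))]))
```

```text
111 [0.49428733 0.26118732 0.1593682 ]
```

View pics/e1.png

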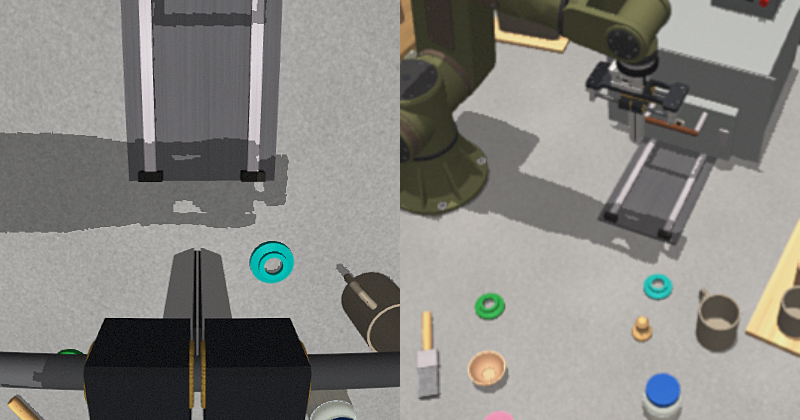

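The car is home: its door is flush with the kiln face, the bar is at y ≈ 0.261 (0.264 expected), and the push met the stop at 46 N. The arm is clear of everything and the other items are where they were, so I'm handing in.

```bash
python3 -c "
from station import *
print(hand_in())"
```

```text
the job is handed in; nothing more can be done
None
```

The kiln is loaded and shut, and I handed the job in about 45 s into the 210 s allowed. No verdict was given.

**What I did:**
- I drew the car out to its stop. It hit the stop firmly, with a 76 N reading at the wrist.
- Five rings were present: two blue side up and three grey cone up.
- The near rod holds grey, blue, grey. The far rod holds grey, blue. No ring had to be turned over.
- I pushed the car home until it met its stop at 46 N.

One grey ring had been knocked about 47 mm aside before I reached it. I found it again with the wrist camera and picked it from its new place.

**Last checks:**
- **Stacks, before the push:** all five rings were threaded and flat. The stack tops were 54 mm and 36 mm above the deck, as three and two opposed rings should be. After the door shut I could not see them.
- **Car:** the camera puts the bar at y ≈ 0.261 m against 0.264 m expected, which is within calibration error, and the door looks flush with the kiln face.
- **Other items:** those visible in the last view looked undisturbed, and the arm was clear of everything.

**Anything off:**
- One descent, onto the last grey ring, gave an 18 N upward reading at the fingertips. The ring was still gripped and placed normally.
- The tool drifted to about 1.5° off vertical during the run, with no visible effect on the placing.
- My first check of the bar after the push failed because it was outside the wrist camera's view. I repeated it with the scene camera.

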